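# Warm a wheel bearing

## Task

Lift the top dish, with the bearing lying in it, off the nested pile and set it down gently, upright, in the middle of the round warming plate, the bearing still in it. Turn the dial on the plate's sloping front until its white pointer line is at the one long mark of the scale. Leave the other two dishes nested where they stand, and do not disturb the oil filter and the screwdriver between pile and plate.

Things in the scene. Friction and masses are not known exactly. Their poses are not given: they have to be found in the camera images.
- dish_top_centre (a point): centre of the top one of three equal nested aluminium dishes, half-way up (29 mm above its underside); z up its axis, its black ear at the -x side. 58 mm high to the rim, 140 mm across the rim, 0.17 kg. Each stands on the inner floor of the one below, 22 mm higher, with 3 mm side play, and lifts straight out. The pile is left or right of the robot's midline, the warming plate on the other side
- dish_top_ear (a point): grip point of the top dish's black ear, a flat tab 9 mm thick, 30 mm wide, that continues the wall up and outwards, 31 deg from vertical: along (-0.514, 0, 0.857) of this frame (the dish's), faces along (0.857, 0, 0.514). Point: mid-thickness, 16 mm along the tab above the rim, 12 mm short of its end. Faces free above the rim. It roughly faces the robot; other ears are 0.8 rad or more away
- dish_mid_centre (a point): round dish of bare aluminium like the top one, second in the pile; centre, half-way up
- dish_low_centre (a point): round dish of bare aluminium like the top one, at the bottom of the pile, standing on the bench; centre, half-way up
- bearing_centre (a point): ball bearing, steel ring 47 mm across, 14 mm high, 0.1 kg, lying flat and loose on the inner floor of the top dish; its centre
- plate (a point): centre of the top face of the round steel warming plate, 144 mm across, 88 mm above the bench, on a fixed grey housing 180 mm wide (y of this frame) that reaches from 185 mm in front of this point (-x, the side with the sloping panel) to 80 mm behind it; x points to the back, z up
- dial_grip (a point): on the dial's axis, half-way up its black grip bar, 38 mm long (x of this frame, towards the white pointer end, turns with the dial), 12 mm wide (y), 26 mm high; 20 mm out from the panel, 13 mm below the bar's top. z: the axis, out of the dark panel, leaning 35 deg from vertical to the front. Under the bar a disc 46 mm across, its top 7 mm off the panel. Stays where left; turns with 0.04 Nm
- dial (a joint): dial angle, rad: 0 with the pointer straight up the slope (away from the front), growing clockwise as seen facing the panel, 0 to 4.2. White marks every 30 deg from 0 to 240; the one long mark (18 mm, the others 5 mm) is at 90 deg (1.571), level, on the right-hand side as seen from the front
- filter: bystander: white oil filter, upright cylinder 66 mm across, 82 mm high; origin under its centre
- screwdriver: bystander: screwdriver lying on the mat
- dish_top: the top dish itself; origin at the centre of its underside, axes as its centre point. Round foot 80 mm across, 18 mm high, then a wall 3 mm thick flaring from 92 mm across to 140 mm at the rim; inner floor 22 mm above the underside, 80 mm across
- unit: the fixed warming-plate housing; origin under it on the bench, 50 mm in front of the plate's centre; x to the back
Mind the look-alikes: they are no part of the job. Leave any turquoise look-alike of the dish_top alone.

How it is judged:
At the end, for the whole second after the job is handed in: The top dish stands upright (within 0.08 rad) and at rest on the warming plate, its centre within 25 mm of the plate's, with the bearing lying in it; the dial is within 0.15 rad of the long mark (1.571 rad); the other two dishes are still nested and upright, the bottom one within 30 mm of its start (horizontal distance between dish_top_centre and plate below 0.025 m and z of dish_top_centre in the frame of plate between 0.024 and 0.034 m and angle between each of dish_top_centre, dish_low_centre's own z axis and vertical below 0.08 rad and distance between bearing_centre and dish_top_centre below 0.03 m and value of joint dial between 1.421 and 1.721 rad and linear speed of dish_top below 0.02 m/s and horizontal distance between dish_mid_centre and dish_low_centre below 0.012 m and distance between dish_mid_centre and dish_low_centre below 0.03 m and distance of dish_low_centre from where it was at the start of the episode below 0.03 m); the robot touches nothing.
It fails at once if the dish is dropped onto the plate (it moves faster than 0.45 m/s, a fall of 10 mm, close above it) (horizontal distance between dish_top_centre and plate below 0.08 m and z of dish_top_centre in the frame of plate below 0.06 m and linear speed of dish_top above 0.45 m/s).
It fails at once if one of the other dishes is moved by more than 50 mm (distance of any of dish_mid_centre, dish_low_centre from where it was at the start of the episode above 0.05 m).
It fails at once if the oil filter or the screwdriver is moved by more than 40 mm (distance of any of filter, screwdriver from where it was at the start of the episode above 0.04 m).
It also fails if it takes over 54 s, if anything falls off the work surface, if the arm or the gripper's body presses on something with over 40 N, if the wrist force passes 120 N, or if a joint passes its speed limit or range.

## Robot

A 6-joint arm with a two-finger parallel gripper is mounted at the origin on the work surface. World frame = base frame: x ahead of the robot, y to its left, z up, the work surface at z = 0. Lengths are in m, angles in rad, forces in N, time in s.
With the tool pointing down it reaches from about 0.35 to 0.775 m from the base axis. Payload 7.3 kg.
Tool frame: the origin (TCP) lies on the centre line of the jaws, within the pads' length; the fingertips stand robot.nose_length ahead of it and the grasp point (between the pads) is the TCP (robot.nose_length is the distance from the TCP to the fingertips, in m); z points along the fingers, y is the direction in which the jaws open and shut (so a half turn about z gives the same grasp; the last joint's range is limited). The gripper opens to 92 mm and grips with 3 to 60 N. Pads are 19 mm wide; open, the fingers measure 130 mm over their backs; the gripper's body (75 mm by 190 mm) begins 47 mm behind the grasp point.
Start: joints at [-1.309, 0.342, 1.524, -0, 1.275, -0.146], TCP at [0.208, -0.482, 0.246] pointing down, gripper open.
Joint ranges: [-2.53, 2.53], [-0.77, 2.02], [0.04, 2.7], [-1, 4.14], [0.28, 2.66], [-3.11, 3.11]. Speed limits (rad/s): [2.57, 2.57, 3.14, 3.14, 3.14, 3.14].

## Interface

Orientations are given as [roll, pitch, yaw] about the fixed x, y, z axes, in that order (R = Rz(yaw) Ry(pitch) Rx(roll)).
In Python, from cell import robot, read_camera gives the robot as it stands.
- The arm moves only by the shell command python3 -m crank 'ROWS' [FORCE]. ROWS is JSON, a list of rows, each a list of 7 numbers: the shift along the tool's x, y, z in cm, then the turn, a rotation vector about the tool's x, y, z in degrees, then the opening, from 0 (shut) to 1 (fully open). In form: [[tx, ty, tz, wx, wy, wz, jaw], ...]. A call has 1 to 5 rows; each row is the pose to reach, as a shift and turn from the pose commanded when the call began, along the tool's axes at that moment; what a row does not reach only later rows make up. A row lasts 1/8 s, in which the tool goes at most 62.5 mm and 10.7 degrees, less where a joint would pass 70% of its speed; a pose out of reach is approached as far as the arm can. A call with a gripper value outside its range is refused whole. The fingers move at their own pace and stop on an object; FORCE is the grip in N (left out, the last holds). Time passes only in rows, so rows that repeat a pose let the fingers close. It gives the time, the measured TCP pose, the force and the opening at its end, in the units of the state.
- robot.observe(): the state, without advancing time (a new reading comes with each control period).
- read_camera(name): name is "scene" or "top" or "wrist"; returns a dict with "frame" (400x640x3 uint8, red, green, blue), "intrinsics" (3x3 intrinsics, pixels), "R" (3x3) and "t" (3): a world point X has camera coordinates R X + t. Camera axes: x right, y down, z forward; pixel columns grow to the right and rows downward; lengths in m; the calibration is good to about 2 mm. A picture is of the moment at which its call begins. There is no depth.
- robot.hand_in(): hands the job in, once; it reports no verdict.
The state is a dict: "time": time; "qpos": joint angles; "qvel": joint speeds; "joint_efforts": joint torques, N m; "tool_pos": TCP position; "tool_rot": TCP orientation; "contact_force": force on the tool from outside, world axes, zero at the start; "torque": the same for the moment, N m; "opening": finger opening in m.
Only numpy, scipy, OpenCV 4.12 (cv2) and the standard library are available. Lean on these libraries where they do the work, as an engineer would, in place of code of your own. Each camera call takes 0.05 s, during which the arm holds its last target.

## Working session

There is one attempt and no reset: what is moved stays moved. The work goes in short steps, Python scripts to look and compute and a shell command to move; the robot and the scene stay as the last step left them, time stands still between calls to the robot, and variables do not carry over. Pictures are saved under pics/ and viewed, and the job is handed in when it is done.

```bash
ls; mkdir -p pics
python3 - <<'E'
from cell import robot, read_camera
import cv2
for n in ["scene","top","wrist"]:
    d=read_camera(n); cv2.imwrite(f"pics/{n}0.png",d["frame"][:,:,::-1]); print(n,d["intrinsics"].tolist(),d["R"].tolist(),d["t"])
print(robot.observe(), robot.nose_length)
E
```

```text
pics
scene [[407.3784824748791, 0.0, 321.6130887807631], [0.0, 407.3784824748791, 198.9405538059222], [0.0, 0.0, 1.0]] [[0.6109651963962839, 0.7916571391069711, -0.0007091497840697566], [0.4732859234729597, -0.36597845846095295, -0.8012865920411325], [-0.6346037846048493, 0.48922258946568536, -0.5982802809066095]] [-0.37350507 -0.10517207  1.58456115]
top [[500.8037004760392, 0.0, 320.9727288557554], [0.0, 500.8037004760392, 198.28963112671764], [0.0, 0.0, 1.0]] [[-0.014787835318613801, -0.9998722596565852, 0.0060650058387144825], [-0.9940703245770888, 0.014047966229546738, -0.10782784631075128], [0.1077288713474296, -0.0076235827566570385, -0.994151080703613]] [0.12157081 0.51171828 1.26334786]
wrist [[321.05525406742055, 0.0, 317.8250601033984], [0.0, 321.05525406742055, 201.3188363197554], [0.0, 0.0, 1.0]] [[0.3959042817926482, -0.9182897184698744, -0.0019474626484902492], [-0.8870243973835191, -0.3829717685748333, 0.257915379380661], [-0.23758686433524356, -0.10038235615477491, -0.966165547133701]] [-0.52381288 -0.03212488  0.39042079]
{'time': 0.15, 'qpos': array([-1.30898611e+00,  3.42550464e-01,  1.52478197e+00, -2.17369243e-05,
        1.27540018e+00, -1.46031397e-01]), 'qvel': array([-0.00101418, -0.00363295, -0.00498682, -0.00066322,  0.00054439,
        0.00078768]), 'joint_efforts': array([ 1.07601787e-03, -4.31469870e+01, -2.44354784e+01,  7.18094059e-02,
        5.37729054e-02, -9.78879416e-05]), 'tool_pos': array([ 0.20815699, -0.48166783,  0.24521639]), 'tool_rot': array([-3.14046181e+00, -1.45311441e-04,  4.07847869e-01]), 'contact_force': array([ 1.08656662, -0.40987687,  0.42200462]), 'torque': array([0.00209063, 0.01468124, 0.01802133]), 'opening': 0.09164508009265497} 0.019
```

View pics/scene0.png

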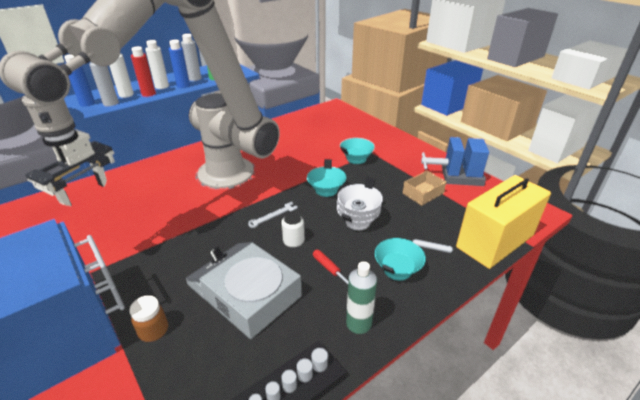

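View pics/top0.png

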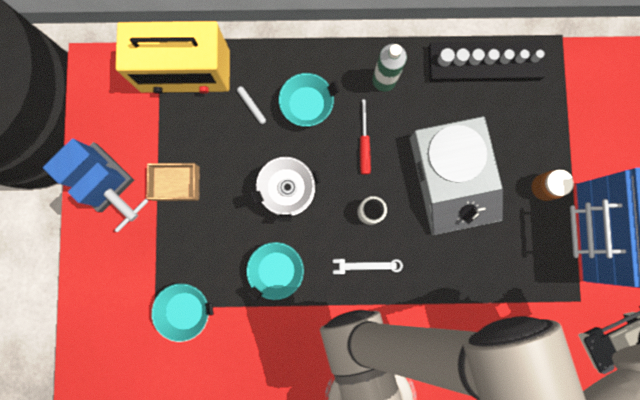

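View pics/wrist0.png

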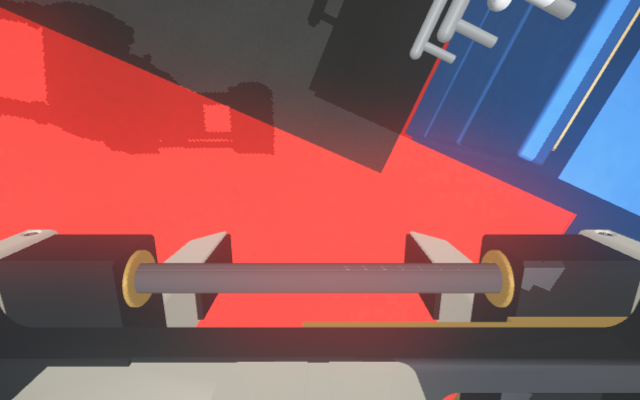

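The pile is the bare-aluminium dish at top (286,187) / scene (359,208). The turquoise single dishes at top (306,99), (275,270) and (180,312) are look-alikes. I'll check this in enlarged crops.

Run:
```python
import cv2, numpy as np
t=cv2.imread("pics/top0.png"); s=cv2.imread("pics/scene0.png")
def c(im,x,y,w,h,k): return cv2.resize(im[y:y+h,x:x+w],None,fx=k,fy=k,interpolation=cv2.INTER_CUBIC)
cv2.imwrite("pics/a.png",np.hstack([c(t,246,147,80,80,5),c(s,320,165,80,80,5)]))
cv2.imwrite("pics/b.png",np.hstack([c(t,408,115,100,125,4),c(s,180,230,100,125,4)]))
```

```text
(no output)
```

View pics/a.png

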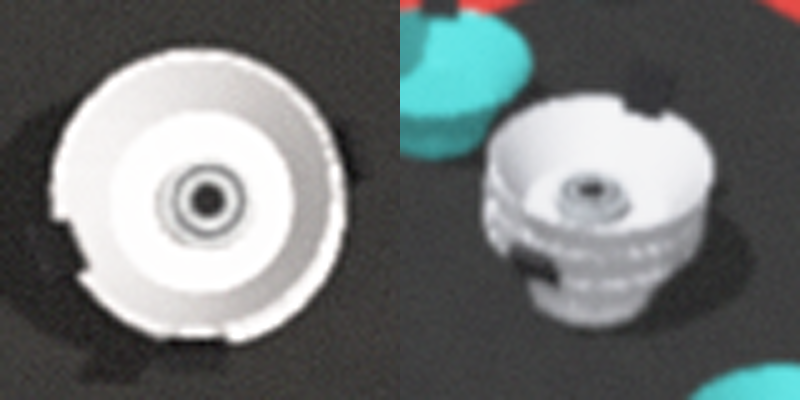

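View pics/b.png

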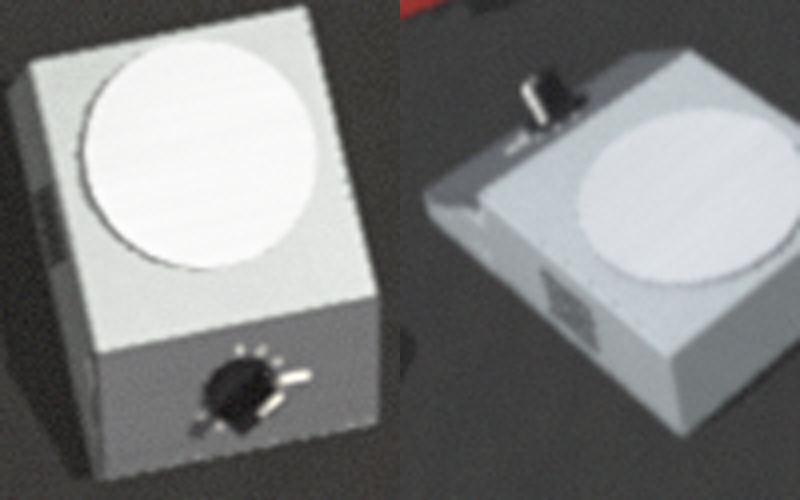

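```bash
cat > h.py <<'E'
import numpy as np, pickle
from scipy.spatial.transform import Rotation as Ro
C={"scene":([[407.3784824748791,0,321.6130887807631],[0,407.3784824748791,198.9405538059222],[0,0,1]],[[0.6109651963962839,0.7916571391069711,-0.0007091497840697566],[0.4732859234729597,-0.36597845846095295,-0.8012865920411325],[-0.6346037846048493,0.48922258946568536,-0.5982802809066095]],[-0.37350507,-0.10517207,1.58456115]),
"top":([[500.8037004760392,0,320.9727288557554],[0,500.8037004760392,198.28963112671764],[0,0,1]],[[-0.014787835318613801,-0.9998722596565852,0.0060650058387144825],[-0.9940703245770888,0.014047966229546738,-0.10782784631075128],[0.1077288713474296,-0.0076235827566570385,-0.994151080703613]],[0.12157081,0.51171828,1.26334786])}
C={k:tuple(np.array(a) for a in v) for k,v in C.items()}
def proj(n,X,cam=None):
    K,R,t=cam or C[n]; p=(np.atleast_2d(X)@R.T+t)@K.T; return p[:,:2]/p[:,2:]
def back(n,uv,z,cam=None):
    K,R,t=cam or C[n]; d=R.T@np.linalg.solve(K,[uv[0],uv[1],1.]); c=-R.T@t; return c+d*(z-c[2])/d[2]
def wcam(d): return tuple(np.array(d[k],float) for k in("intrinsics","R","t"))
E
python3 - <<'E'
from h import *
import cv2
c=back("top",(246+199/5,147+194/5),.102);print("rim centre",c, "scene", proj("scene",c))
print("inner floor from top",back("top",(246+200/5,147+200/5),.066))
print("bearing", back("top",(246+207/5,147+201/5),.08), back("scene",(320+190/5,165+190/5),.08))
print("plate",back("top",(408+199/4,115+154/4),.088),back("scene",(180+295/4,230+195/4),.088))
for a in range(130,330,20):
    a=np.radians(a); u=np.array([np.cos(a),np.sin(a),0])
    P=[c+u*.070, c+u*.084+[0,0,.024]]
    print(int(np.degrees(a)+.5),((proj("top",P)-[246,147])*5).round().tolist(),((proj("scene",P)-[320,165])*5+[400,0]).round().tolist())
E
```

```text
rim centre [0.53709486 0.19983554 0.102     ] scene [[357.49095699 197.08275528]]
inner floor from top [0.53890411 0.2016161  0.066     ]
bearing [0.53650532 0.19728151 0.08      ] [0.5401421 0.2008056 0.08     ]
plate [ 0.61391871 -0.22668425  0.088     ] [ 0.62255339 -0.22466929  0.088     ]
130 [[89.0, 288.0], [61.0, 302.0]] [[603.0, 98.0], [608.0, 56.0]]
150 [[128.0, 319.0], [108.0, 341.0]] [[566.0, 98.0], [563.0, 55.0]]
170 [[175.0, 336.0], [166.0, 361.0]] [[531.0, 104.0], [521.0, 63.0]]
190 [[225.0, 335.0], [228.0, 360.0]] [[502.0, 117.0], [487.0, 78.0]]
210 [[272.0, 317.0], [286.0, 338.0]] [[483.0, 136.0], [463.0, 100.0]]
230 [[310.0, 284.0], [332.0, 298.0]] [[476.0, 158.0], [454.0, 126.0]]
250 [[335.0, 241.0], [362.0, 245.0]] [[482.0, 181.0], [462.0, 154.0]]
270 [[343.0, 192.0], [372.0, 185.0]] [[502.0, 202.0], [485.0, 179.0]]
290 [[334.0, 143.0], [360.0, 126.0]] [[532.0, 219.0], [522.0, 199.0]]
310 [[308.0, 101.0], [329.0, 74.0]] [[571.0, 228.0], [569.0, 210.0]]
```

Two ears could belong to the top dish, so I'll look closer with the wrist camera. Moving it toward the pile.

```bash
python3 -m crank '[[41.5,-48.5,-5.5,0,0,0,1],[41.5,-48.5,-5.5,0,0,0,1],[41.5,-48.5,-5.5,0,0,0,1],[41.5,-48.5,-5.5,0,0,0,1],[41.5,-48.5,-5.5,0,0,0,1]]'
```

```text
time: 0.78
tool_pos: [0.3003, -0.1826, 0.2727]
tool_rot: [3.141, -0.0, 0.407]
contact_force: [1.5, -0.5, -0.2]
opening: 0.0917
```

```bash
python3 -m crank '[[21.5,-24.5,-3,0,0,0,1],[21.5,-24.5,-3,0,0,0,1],[21.5,-24.5,-3,0,0,0,1],[21.5,-24.5,-3,0,0,0,1],[21.5,-24.5,-3,0,0,0,1]]'
python3 -m crank '[[2,-2.5,0,0,0,0,1],[2,-2.5,0,0,0,0,1]]'
python3 - <<'E'
from cell import robot, read_camera
import cv2,pickle
d=read_camera("wrist"); pickle.dump(d,open("w1.pkl","wb")); cv2.imwrite("pics/w1.png",d["frame"][:,:,::-1])
print(robot.observe()["tool_pos"])
E
```

```text
time: 1.4
tool_pos: [0.3961, 0.1138, 0.3014]
tool_rot: [3.141, -0.0, 0.408]
contact_force: [1.3, -0.6, 1.3]
opening: 0.0917
time: 1.65
tool_pos: [0.4043, 0.1442, 0.3007]
tool_rot: [-3.141, 0.001, 0.412]
contact_force: [-0.3, -0.8, -0.9]
opening: 0.0915
[0.40400773 0.14299039 0.30067428]
```

View pics/w1.png

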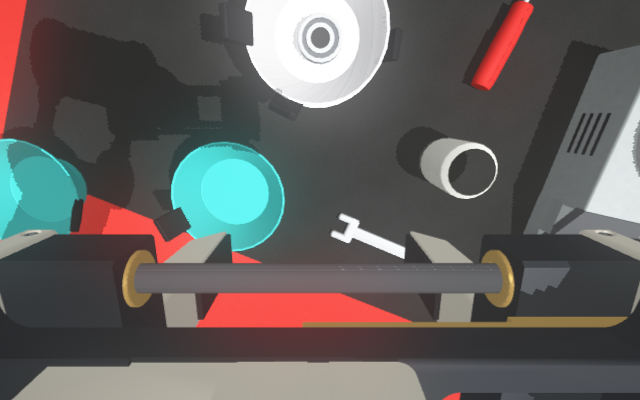

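```bash
python3 -m crank '[[9,-2,0,0,0,0,1],[9,-2,0,0,0,0,1],[9,-2,0,0,0,0,1]]'
python3 - <<'E'
from cell import robot, read_camera
import cv2,pickle
d=read_camera("wrist"); pickle.dump(d,open("w2.pkl","wb")); f=d["frame"][:,:,::-1]; cv2.imwrite("pics/w2.png",cv2.resize(f[0:260,160:480],None,fx=2.3,fy=2.3,interpolation=cv2.INTER_CUBIC))
print(robot.observe()["tool_pos"])
E
```

```text
time: 2.08
tool_pos: [0.4799, 0.1958, 0.3003]
tool_rot: [3.141, 0.001, 0.407]
contact_force: [0.4, 0.9, -0.2]
opening: 0.0917
[0.47896294 0.19535933 0.30052769]
```

View pics/w2.png

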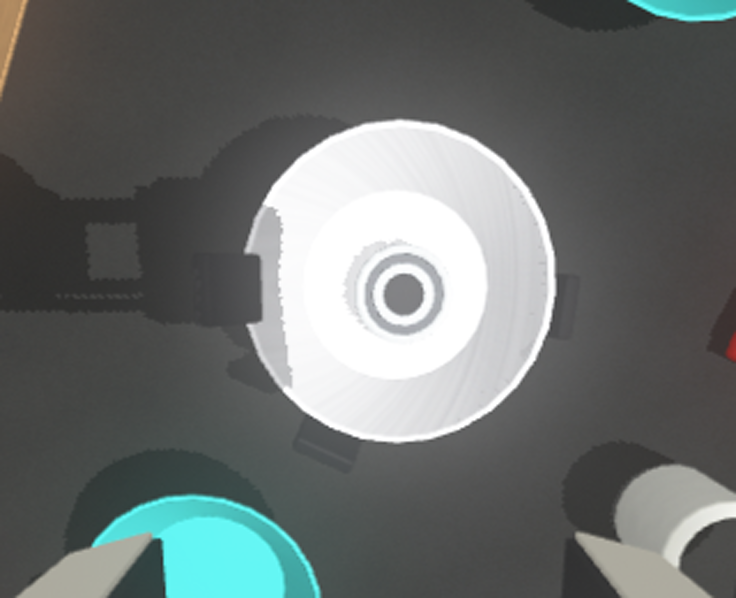

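Confirmed: only the left ear (crop 230,288) rises over the rim and cuts it. The ears at (325,445) and (565,305) lie below the rim, so they belong to the lower dishes. Next I'll compute the poses, combining wrist and top views.

Run:
```python
from h import *
import cv2
d=pickle.load(open("w2.pkl","rb")); W=wcam(d)
f=d["frame"]; g=cv2.cvtColor(f,cv2.COLOR_RGB2GRAY)
k=2.3
def px(x,y): return (160+x/k,y/k)
# rim points from crop
pts=[(400,121),(480,146),(537,205),(555,290),(520,380),(470,422),(400,441),(330,418),(278,368),(268,205),(310,155)]
from scipy.optimize import least_squares
P=np.array([back("w",px(*p),.102,W)[:2] for p in pts])
r=least_squares(lambda v: np.hypot(*(P-v[:2]).T)-v[2],[.54,.2,.07]); print("rim c,r",r.x, np.abs(r.fun).max())
c=np.array([*r.x[:2],.102]); b=back("w",px(403,293),.080,W); print("bearing",b)
# ear: base mid at rim inner (262,288) ; end mid (197,288)
for n,p,z in[("earrim",(250,288),.102),("earend",(198,288),.126)]:
    e=back("w",px(*p),z,W); v=e-c; print(n,e,np.hypot(*v[:2]),np.degrees(np.arctan2(v[1],v[0])))
# residual in top/scene: ear az 
for n in("top","scene"): print(n,proj(n,c))
for az in(108,112,116,120):
    a=np.radians(az);u=np.array([np.cos(a),np.sin(a),0]);t=np.array([-u[1],u[0],0])
    Q=[c+u*(.07+.514*s-.0*.0)+[0,0,.857*s]+t*w for s in(0,.028) for w in(-.015,.015)]
    q=proj("w",Q,W); print(az,((q-[160,0])*k).round().tolist())
```

```text
rim c,r [0.54087588 0.20333229 0.06804501] 0.0015097156920014787
bearing [0.53902507 0.20109805 0.08      ]
earrim [0.51437325 0.2659007  0.102     ] 0.06794994308398536 112.95647318065481
earend [0.50795029 0.28263648 0.126     ] 0.08586762322451799 112.54729286500864
top [[284.3512182  184.27950787]]
scene [[359.12680035 197.24402563]]
108 [[247.0, 239.0], [244.0, 308.0], [203.0, 233.0], [200.0, 308.0]]
112 [[245.0, 250.0], [246.0, 320.0], [200.0, 248.0], [203.0, 323.0]]
116 [[243.0, 262.0], [249.0, 331.0], [199.0, 263.0], [206.0, 337.0]]
120 [[242.0, 273.0], [252.0, 341.0], [198.0, 278.0], [211.0, 351.0]]
```

```bash
python3 -m crank '[[5.9,-11,5,-10,0,0,1],[5.9,-11,9.9,-20,0,0,1],[5.9,-11,9.9,-31,0,0,1],[5.9,-11,9.9,-31,0,0,1],[5.9,-11,9.9,-31,0,0,1]]'
python3 - <<'E'
from cell import robot, read_camera
import cv2,pickle
from h import *
s=robot.observe(); print(s["qpos"].round(3),s["tool_pos"],s["tool_rot"]); print(Ro.from_euler("xyz",s["tool_rot"]).as_matrix().round(3))
d=read_camera("wrist"); pickle.dump(d,open("w3.pkl","wb")); f=d["frame"][:,:,::-1]; cv2.imwrite("pics/w3.png",f)
d=read_camera("scene"); f=d["frame"][:,:,::-1]; cv2.imwrite("pics/s3.png",f)
E
```

```text
time: 2.75
tool_pos: [0.4898, 0.3198, 0.2032]
tool_rot: [2.601, -0.0, 0.407]
contact_force: [1.1, 0.5, 0.7]
opening: 0.0919
[ 0.7    0.604  1.335 -0.523  1.4    2.007] [0.48975004 0.31977127 0.2031528 ] [ 2.60132099e+00 -1.22879292e-04  4.07075404e-01]
[[ 0.918  0.339  0.204]
 [ 0.396 -0.788 -0.472]
 [ 0.     0.514 -0.858]]
```

View pics/w3.png

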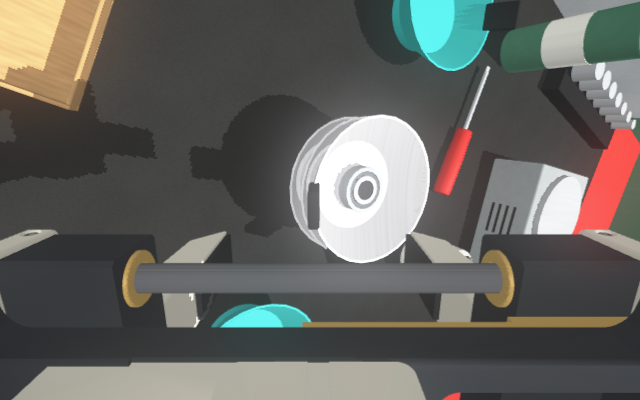

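View pics/s3.png

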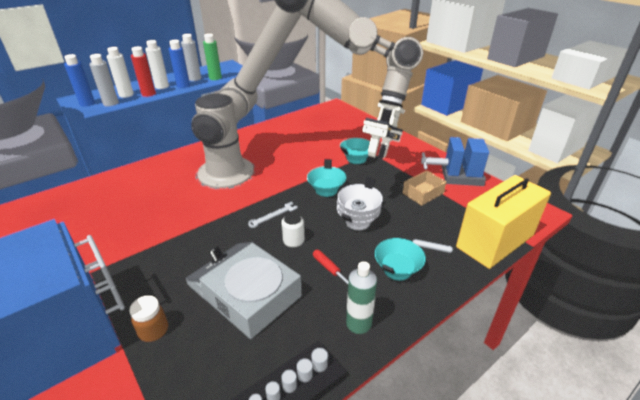

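Run:
```python
from h import *
import cv2
d=pickle.load(open("w3.pkl","rb")); W=wcam(d)
f=d["frame"][:,:,::-1]
cv2.imwrite("pics/w3c.png",cv2.resize(f[100:240,270:440],None,fx=4.5,fy=4.5,interpolation=cv2.INTER_CUBIC))
c=np.array([.5395,.202,.102])
for az in(110,113,116):
    a=np.radians(az);u=np.array([np.cos(a),np.sin(a),0]);t=np.array([-u[1],u[0],0]);T=.514*u+[0,0,.857];n=-.857*u+[0,0,.514]
    m=c+u*.0685+T*.028
    print(az,((proj("",[m+t*w+n*h for w in(-.015,.015) for h in(-.0045,.0045)],W)-[270,100])*4.5).round().tolist())
th=np.radians(np.arange(0,360,45)); print(((proj("",[c+.07*np.array([np.cos(q),np.sin(q),0]) for q in th],W)-[270,100])*4.5).round().tolist())
```

```text
110 [[187.0, 390.0], [242.0, 392.0], [179.0, 566.0], [233.0, 569.0]]
113 [[182.0, 417.0], [238.0, 417.0], [183.0, 591.0], [236.0, 591.0]]
116 [[179.0, 445.0], [234.0, 443.0], [187.0, 615.0], [240.0, 613.0]]
[[612.0, 99.0], [406.0, 98.0], [230.0, 313.0], [226.0, 593.0], [378.0, 733.0], [566.0, 682.0], [697.0, 501.0], [719.0, 273.0]]
```

View pics/w3c.png

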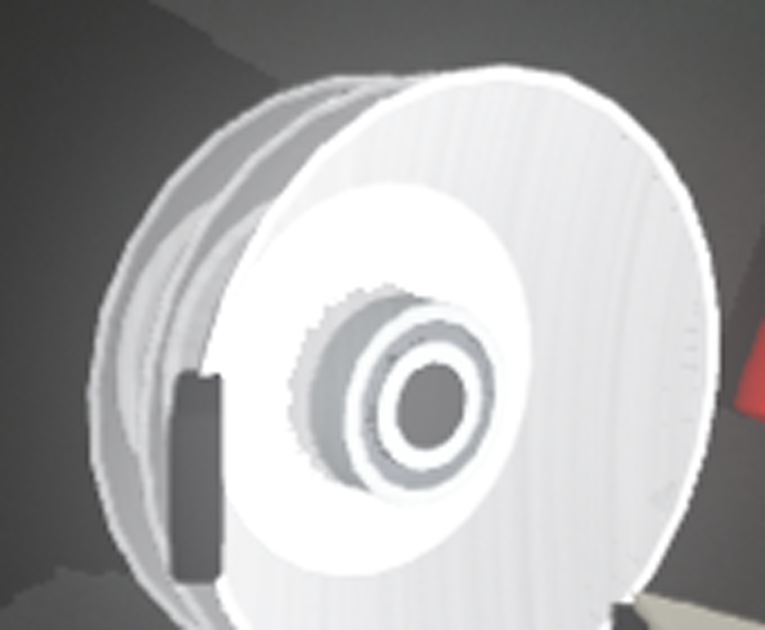

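```bash
python3 -m crank '[[0.3,-0.2,3,0,0,0,1],[0.3,-0.2,5,0,0,0,1],[0.3,-0.2,6,0,0,0,1],[0.3,-0.2,6,0,0,0,1]]'
python3 - <<'E'
from cell import robot, read_camera
import cv2,pickle
from h import *
d=read_camera("wrist"); pickle.dump(d,open("w4.pkl","wb")); f=d["frame"][:,:,::-1]; cv2.imwrite("pics/w4.png",f)
W=wcam(d); s=robot.observe(); R=Ro.from_euler("xyz",s["tool_rot"]).as_matrix()
for z in(0,.019,.04,.052): print(z,proj("",s["tool_pos"]+R[:,2]*z,W))
E
```

```text
time: 3.35
tool_pos: [0.5045, 0.2942, 0.1509]
tool_rot: [2.601, -0.002, 0.406]
contact_force: [-0.1, 0.2, 0.5]
opening: 0.0917
0 [[317.36159997 266.17286421]]
0.019 [[317.43086317 249.89910039]]
0.04 [[317.49190532 235.55691555]]
0.052 [[317.5212897  228.65289668]]
```

View pics/w4.png

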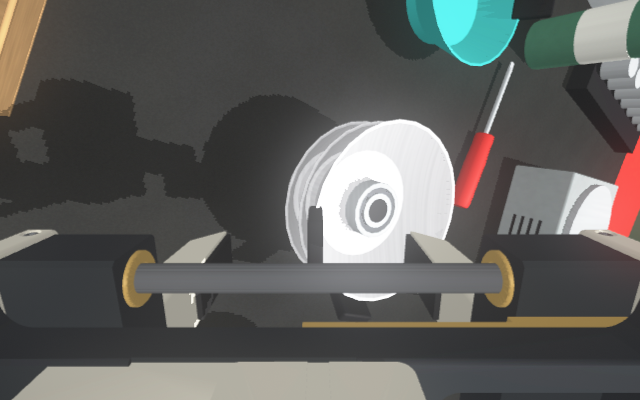

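```bash
python3 -m crank '[[0.2,-0.1,2,0,0,0,1],[0.2,-0.1,3.5,0,0,0,0.6],[0.2,-0.1,4.1,0,0,0,0.4],[0.2,-0.1,4.1,0,0,0,0.3],[0.2,-0.1,4.1,0,0,0,0.2]]' 50
python3 - <<'E'
from cell import robot, read_camera
import cv2,pickle
from h import *
d=read_camera("wrist"); f=d["frame"][:,:,::-1]; cv2.imwrite("pics/w5.png",f)
E
```

```text
time: 4.03
tool_pos: [0.514, 0.2779, 0.1146]
tool_rot: [2.601, -0.001, 0.408]
contact_force: [-0.6, 0.3, 0.3]
opening: 0.0564
```

View pics/w5.png

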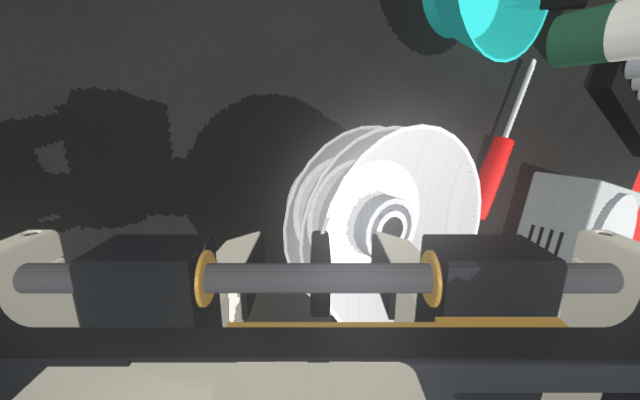

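```bash
python3 -m crank '[[0,0,0,0,0,0,0],[0,0,0,0,0,0,0],[0,0,0,0,0,0,0],[0,0,0,0,0,0,0],[0,0,0,0,0,0,0]]' 50
python3 -m crank '[[0,0,0,0,0,0,0],[0,0,0,0,0,0,0]]' 50
```

```text
time: 4.7
tool_pos: [0.514, 0.2772, 0.1144]
tool_rot: [2.6, -0.0, 0.408]
contact_force: [-0.4, -2.5, 2.7]
opening: 0.0087
time: 4.95
tool_pos: [0.514, 0.2773, 0.1144]
tool_rot: [2.6, -0.0, 0.408]
contact_force: [0.5, -2.0, 3.8]
opening: 0.0089
```

```bash
python3 -m crank '[[0,0.26,-0.43,0,0,0,0],[0,0.77,-1.29,0,0,0,0],[0,1.54,-2.57,0,0,0,0],[0,2.57,-4.29,0,0,0,0],[0,3.6,-6,0,0,0,0]]' 55
python3 - <<'E'
from cell import robot, read_camera
import cv2,pickle
from h import *
d=read_camera("wrist"); f=d["frame"][:,:,::-1]; g=read_camera("scene")["frame"][:,:,::-1]; cv2.imwrite("pics/w6.png",np.hstack([cv2.resize(f,(400,250)),cv2.resize(g[130:260,290:470],(400,289))[:250]]))
E
```

```text
time: 5.58
tool_pos: [0.5139, 0.2777, 0.1859]
tool_rot: [2.601, -0.001, 0.408]
contact_force: [0.6, 0.9, -2.7]
opening: 0.0089
```

View pics/w6.png

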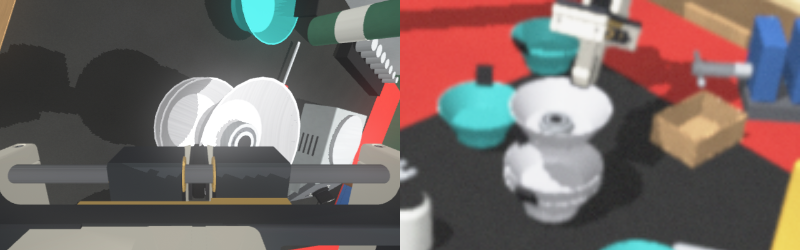

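```bash
python3 -m crank '[[0,1,-1.7,0,0,0,0],[0,2.5,-4.2,0,0,0,0],[0,3.6,-6.0,0,0,0,0],[-0.3,4.9,-5.7,0,0,0,0],[-0.8,6.7,-4.6,0,0,0,0]]'
python3 -m crank '[[-0.9,3.0,1.8,0,0,0,0],[-1.8,6.1,3.7,0,0,0,0],[-2.7,9.2,5.5,0,0,0,0],[-3.6,12.3,7.3,0,0,0,0],[-4.5,15.4,9.1,0,0,0,0]]'
python3 -m crank '[[-0.9,3.0,1.8,0,0,0,0],[-1.8,6.1,3.7,0,0,0,0],[-2.7,9.2,5.5,0,0,0,0],[-3.2,11.0,6.6,0,0,0,0],[-3.4,11.6,7.0,0,0,0,0]]'
```

```text
time: 6.3
tool_pos: [0.5197, 0.2424, 0.2575]
tool_rot: [2.6, 0.001, 0.409]
contact_force: [0.5, -1.5, -3.5]
opening: 0.0091
time: 6.92
tool_pos: [0.5484, 0.0585, 0.258]
tool_rot: [2.601, 0.003, 0.407]
contact_force: [0.6, 0.6, -3.4]
opening: 0.0086
time: 7.55
tool_pos: [0.5705, -0.0789, 0.2578]
tool_rot: [2.601, 0.003, 0.405]
contact_force: [0.1, 0.3, -4.0]
opening: 0.0088
```

```bash
python3 -m crank '[[-0.7,2.2,1.3,0,0,0,0],[-1.3,4.6,2.7,0,0,0,0],[-1.5,6,3.6,0,0,0,0],[-1.5,6.5,3.9,0,0,0,0],[-1.5,6.5,3.9,0,0,0,0]]'
python3 - <<'E'
from cell import robot, read_camera
import cv2,pickle
from h import *
t=read_camera("top")["frame"][:,:,::-1]; s=read_camera("scene")["frame"][:,:,::-1]; w=read_camera("wrist"); pickle.dump(w,open("w7.pkl","wb"))
cv2.imwrite("pics/t7.png",t);cv2.imwrite("pics/s7.png",s);cv2.imwrite("pics/w7.png",w["frame"][:,:,::-1])
c=lambda im,x,y:cv2.resize(im[y:y+150,x:x+130],None,fx=3,fy=3,interpolation=cv2.INTER_CUBIC)
cv2.imwrite("pics/ts7.png",np.hstack([c(t,395,90),c(s,180,180)])); print(robot.observe()["tool_pos"])
E
```

```text
time: 8.18
tool_pos: [0.5881, -0.1518, 0.2587]
tool_rot: [2.601, 0.0, 0.408]
contact_force: [-0.1, -0.2, -2.9]
opening: 0.0089
[ 0.58817829 -0.15121756  0.25895892]
```

View pics/ts7.png

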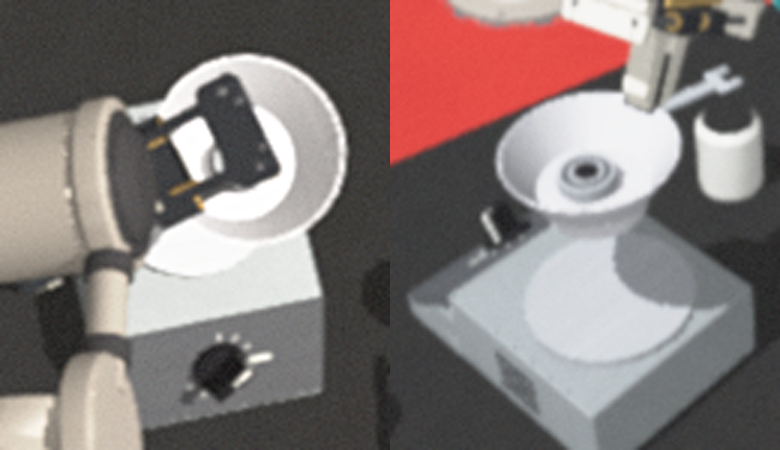

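View pics/w7.png

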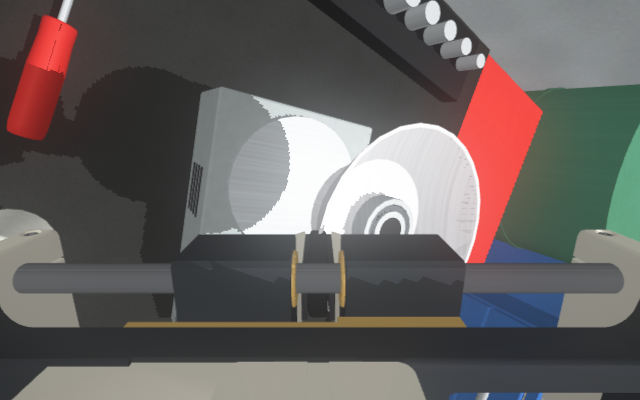

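Run:
```python
from h import *
from scipy.optimize import least_squares
def fit(n,pts,z,r=None):
    P=np.array([back(n,p,z)[:2] for p in pts])
    if r: s=least_squares(lambda v:np.hypot(*(P-v).T)-r,P.mean(0))
    else: s=least_squares(lambda v:np.hypot(*(P-v[:2]).T)-v[2],[*P.mean(0),.07])
    print(n,s.x.round(4),"res",np.abs(s.fun).max().round(4))
T=[(395+x/3,90+y/3) for x,y in[(245,53),(300,75),(340,120),(348,150),(335,200),(300,235),(255,243),(185,75)]]
S=[(180+(x-390)/3,180+y/3) for x,y in[(497,155),(680,150),(600,91),(590,214),(520,192),(650,200),(540,102)]]
print("dish");fit("top",T,.2465,.07);fit("top",T,.2465);fit("scene",S,.2465,.07);fit("scene",S,.2465)
T=[(408+x/4,115+y/4) for x,y in[(82,155),(317,152),(200,40),(200,270),(115,75),(285,70),(285,235),(115,235)]]
S=[(180+(x-390)/3,180+y/3) for x,y in[(525,290),(693,275),(605,363),(550,340),(670,335),(640,357)]]
print("plate");fit("top",T,.088);fit("scene",S,.088)
print("plate r=.072");fit("top",T,.088,.072);fit("scene",S,.088,.072)
```

```text
dish
top [ 0.6124 -0.227 ] res 0.0027
top [ 0.6124 -0.2267  0.0703] res 0.0028
scene [ 0.6173 -0.2206] res 0.0067
scene [ 0.6171 -0.2201  0.0717] res 0.005
plate
top [ 0.6141 -0.2276  0.0732] res 0.0028
scene [ 0.6202 -0.223   0.0711] res 0.0052
plate r=.072
top [ 0.6141 -0.2276] res 0.004
scene [ 0.6195 -0.2225] res 0.0055
```

```bash
python3 -m crank '[[0.15,-0.6,1.4,0,0,0,0],[0.15,-1.9,3.5,0,0,0,0],[0.15,-3.2,5.6,0,0,0,0],[0.15,-4.0,7,0,0,0,0],[0.15,-4.48,7.82,0,0,0,0]]'
python3 -m crank '[[0,0,0,0,0,0,0],[0,-0.15,0.25,0,0,0,0],[0,-0.3,0.5,0,0,0,0]]'
```

```text
time: 8.95
tool_pos: [0.5902, -0.153, 0.1676]
tool_rot: [2.601, 0.001, 0.408]
contact_force: [-0.3, 0.2, -2.0]
opening: 0.0091
time: 9.32
tool_pos: [0.5907, -0.1532, 0.1638]
tool_rot: [2.6, -0.001, 0.408]
contact_force: [0.5, 0.2, -2.6]
opening: 0.009
```

```bash
python3 -m crank '[[0,-0.05,0.08,0,0,0,0],[0,-0.1,0.17,0,0,0,0],[0,-0.15,0.25,0,0,0,0],[0,-0.15,0.25,0,0,0,0]]'
python3 -m crank '[[0,-0.05,0.08,0,0,0,0],[0,-0.1,0.17,0,0,0,0],[0,-0.1,0.17,0,0,0,0]]'
```

```text
time: 9.82
tool_pos: [0.5903, -0.1532, 0.1602]
tool_rot: [2.6, 0.0, 0.408]
contact_force: [0.0, -0.4, -2.6]
opening: 0.0085
time: 10.2
tool_pos: [0.5904, -0.1532, 0.1586]
tool_rot: [2.6, -0.0, 0.408]
contact_force: [-2.0, 0.9, -0.2]
opening: 0.0089
```

```bash
python3 -m crank '[[0,-0.04,0.07,0,0,0,0],[0,-0.04,0.07,0,0,0,0]]'
python3 - <<'E'
from cell import robot, read_camera
import cv2
from h import *
s=read_camera("scene")["frame"][:,:,::-1]; w=read_camera("wrist")["frame"][:,:,::-1]
cv2.imwrite("pics/s8.png",np.hstack([cv2.resize(s[190:340,170:330],None,fx=2.6,fy=2.6,interpolation=cv2.INTER_CUBIC),cv2.resize(w,(380,390))]))
E
```

```text
time: 10.45
tool_pos: [0.5906, -0.1532, 0.1585]
tool_rot: [2.599, -0.001, 0.408]
contact_force: [-4.5, 2.8, 5.7]
opening: 0.0088
```

View pics/s8.png

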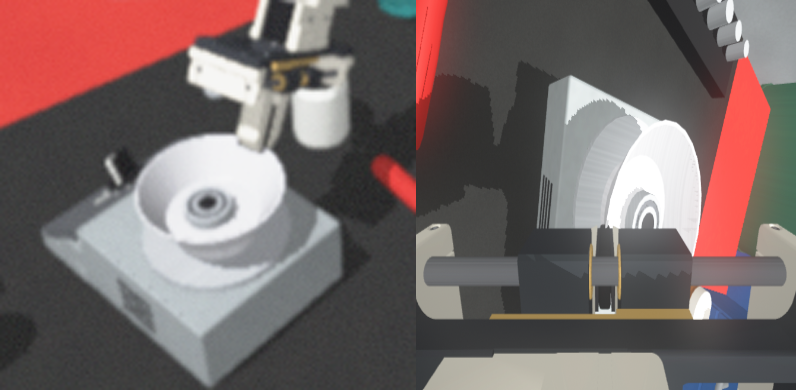

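The dish is standing on the plate with the load taken off the wrist. Releasing and backing off along the ear.

```bash
python3 -m crank '[[0,0,0,0,0,0,0.15],[0,0,0,0,0,0,0.25],[0,0,0,0,0,0,0.4],[0,0,0,0,0,0,0.5]]'
python3 -m crank '[[0,0,-2,0,0,0,0.5],[0,0,-5,0,0,0,0.5],[0,0,-9,0,0,0,0.5],[0,0,-13,0,0,0,0.5],[0,0,-13,0,0,0,0.5]]'
python3 - <<'E'
from cell import robot, read_camera
import cv2
from h import *
t=read_camera("top")["frame"][:,:,::-1]; s=read_camera("scene")["frame"][:,:,::-1]
c=lambda im,x,y:cv2.resize(im[y:y+150,x:x+130],None,fx=3,fy=3,interpolation=cv2.INTER_CUBIC)
cv2.imwrite("pics/ts9.png",np.hstack([c(t,395,90),c(s,180,190)])); cv2.imwrite("pics/t9.png",t)
E
```

```text
time: 11.05
tool_pos: [0.5904, -0.1533, 0.1573]
tool_rot: [2.6, 0.0, 0.408]
contact_force: [0.3, 0.4, -0.0]
opening: 0.0386
time: 11.68
tool_pos: [0.5647, -0.0901, 0.2733]
tool_rot: [2.597, -0.007, 0.41]
contact_force: [0.7, -0.4, 0.3]
opening: 0.0463
```

View pics/ts9.png

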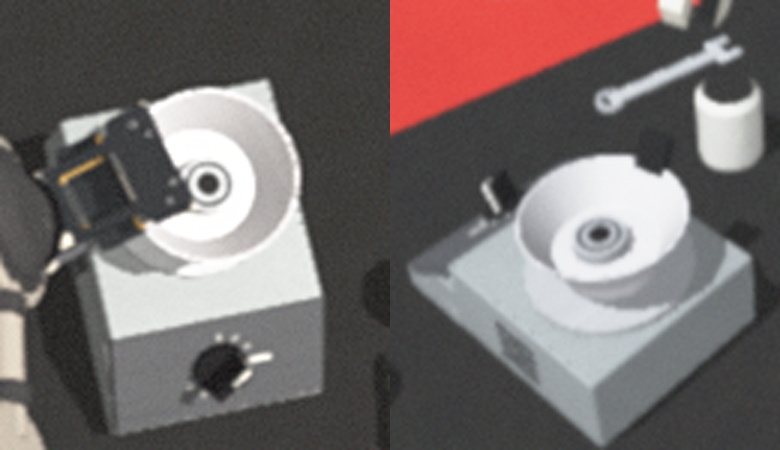

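```bash
cat >> h.py <<'E'
def tri(obs):
    A=[];b=[]
    for cam,uv in obs:
        K,R,t=C[cam] if isinstance(cam,str) else cam
        d=R.T@np.linalg.solve(K,[uv[0],uv[1],1.]);d/=np.linalg.norm(d);M=np.eye(3)-np.outer(d,d);A.append(M);b.append(M@(-R.T@t))
    return np.linalg.lstsq(np.vstack(A),np.hstack(b),rcond=None)[0]
E
python3 - <<'E'
from h import *
D=tri([("top",(468.5,212.5)),("scene",(216,254))]);print("dial",D)
from cell import robot; s=robot.observe(); print(s["tool_pos"],s["qpos"].round(2))
# housing edge directions for yaw
for z,a,b in((.083,(408+30/4,115+65/4),(408+305/4,115+10/4)),(.083,(408+98/4,115+352/4),(408+375/4,115+297/4)),(.083,(408+30/4,115+65/4),(408+98/4,115+352/4))):
    v=back("top",b,z)-back("top",a,z);print(np.degrees(np.arctan2(v[1],v[0])),np.linalg.norm(v),back("top",a,z))
E
```

```text
dial [ 0.4670774  -0.25345311  0.0710462 ]
[ 0.56362789 -0.09122438  0.26953813] [-0.05  0.32  1.61 -0.57  1.03  1.37]
-79.28736870183577 0.17737857304354196 [ 0.67291022 -0.12463851  0.083     ]
-79.59841664450293 0.17587089406011383 [ 0.49181729 -0.16025791  0.083     ]
-168.87246692991454 0.18456270138503383 [ 0.67291022 -0.12463851  0.083     ]
```

```bash
cat >> h.py <<'E'
yaw=np.radians(10.8); XU=np.array([np.cos(yaw),np.sin(yaw),0]);YU=np.array([-np.sin(yaw),np.cos(yaw),0]);ZU=np.array([0,0,1.])
ZD=np.cos(np.radians(35))*ZU-np.sin(np.radians(35))*XU; UP=np.cos(np.radians(35))*XU+np.sin(np.radians(35))*ZU; RIGHT=-YU
def dialdir(th): return np.cos(th)*UP+np.sin(th)*RIGHT   # clockwise seen from front
def rel(pos,Rt):
    from cell import robot
    s=robot.observe();R=Ro.from_euler("xyz",s["tool_rot"]).as_matrix()
    print("shift cm",(R.T@(pos-s["tool_pos"])*100).round(2),"turn deg",np.degrees(Ro.from_matrix(R.T@Rt).as_rotvec()).round(1))
E
python3 - <<'E'
from h import *
D=np.array([.467,-.2535,.070])
Rt=np.stack([np.cross(RIGHT,-ZD),RIGHT,-ZD],1); print(Rt.round(3))
rel(D+.12*ZD+[0,0,.06],Rt); rel(D+.12*ZD,Rt)
E
```

```text
[[ 0.805  0.187  0.563]
 [ 0.153 -0.982  0.107]
 [ 0.574 -0.    -0.819]]
shift cm [-22.04   6.07   8.44] turn deg [26.1 30.5 21.3]
shift cm [-22.04   2.98  13.58] turn deg [26.1 30.5 21.3]
```

```bash
python3 -m crank '[[-5.5,1,0,5,6,4,0.5],[-11,2,2,10,12,8.5,0.5],[-16.5,4,5,15.5,18.3,12.8,0.5],[-22,6,8.4,21,24.4,17,0.5],[-22,6,8.4,26.1,30.5,21.3,0.5]]'
python3 -m crank '[[0,0,0,0,0,0,0.8],[0,0,0,0,0,0,0.8]]'
python3 - <<'E'
from cell import robot, read_camera
import cv2
from h import *
d=read_camera("wrist"); pickle.dump(d,open("w10.pkl","wb")); f=d["frame"][:,:,::-1]; cv2.imwrite("pics/w10.png",f)
D=np.array([.467,-.2535,.070]);print(proj("",D,wcam(d)))
Rt=np.stack([np.cross(RIGHT,-ZD),RIGHT,-ZD],1);rel(D+.12*ZD,Rt)
E
```

```text
time: 12.4
tool_pos: [0.4121, -0.2401, 0.2285]
tool_rot: [3.033, -0.455, 0.264]
contact_force: [0.4, 0.2, -1.1]
opening: 0.0461
time: 12.65
tool_pos: [0.4124, -0.2397, 0.2282]
tool_rot: [3.032, -0.45, 0.263]
contact_force: [1.8, 0.6, 0.3]
opening: 0.0611
[[327.81369819 213.31974968]]
shift cm [-4.47  1.8   4.76] turn deg [4.  9.  4.3]
```

View pics/w10.png

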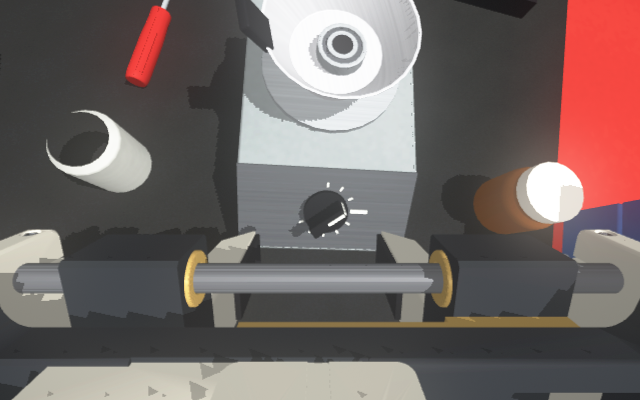

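Run:
```python
from h import *
import cv2
from cell import robot
d=pickle.load(open("w10.pkl","rb")); f=d["frame"][:,:,::-1]
cv2.imwrite("pics/w10c.png",cv2.resize(f[170:250,280:390],None,fx=7,fy=7,interpolation=cv2.INTER_CUBIC)); print(robot.observe()["qpos"].round(3))
W=wcam(d);D=np.array([.467,-.2535,.070]);
print([( (proj("",D-.02*ZD+.03*dialdir(np.radians(a)),W)-[280,170])*7).round().tolist() for a in(0,30,60,90,120,210)], ((proj("",[D-.02*ZD,D,D+.013*ZD],W)-[280,170])*7).round().tolist())
```

```text
[-0.92   0.11   1.984  0.51   0.829  0.103]
[[[340.0, 56.0]], [[440.0, 87.0]], [[505.0, 160.0]], [[519.0, 253.0]], [[481.0, 340.0]], [[211.0, 393.0]]] [[322.0, 244.0], [335.0, 303.0], [344.0, 345.0]]
```

View pics/w10c.png

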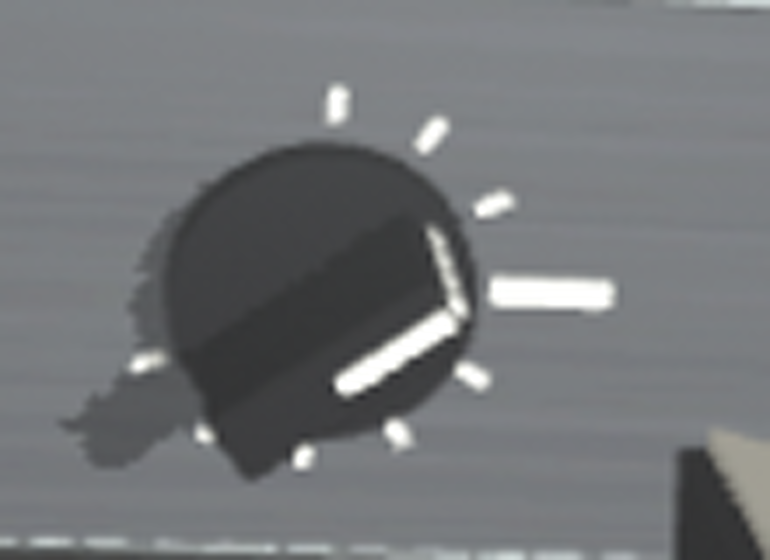

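Run:
```python
import cv2, numpy as np
t=cv2.imread("pics/t9.png"); s=cv2.imread("pics/scene0.png")
cv2.imwrite("pics/d.png",np.hstack([cv2.resize(t[195:231,450:490],None,fx=10,fy=10,interpolation=cv2.INTER_CUBIC),cv2.resize(s[240:276,195:235],None,fx=10,fy=10,interpolation=cv2.INTER_CUBIC)]))
```

```text
(no output)
```

View pics/d.png

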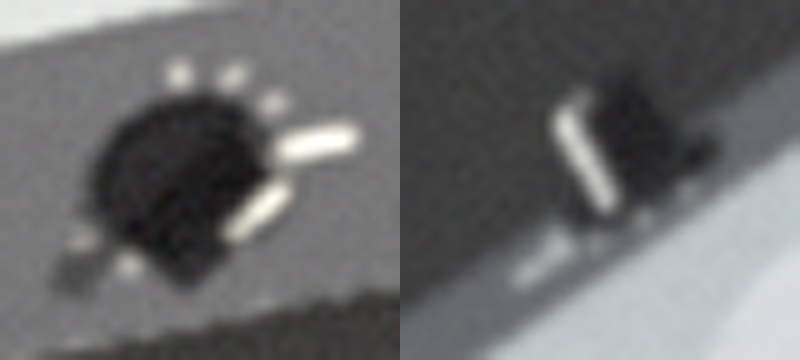

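Run:
```python
from h import *
d=pickle.load(open("w10.pkl","rb"));W=wcam(d)
c=tri([("top",(473,218.5)),(W,(329.3,225))]); e=tri([("top",(478.8,213.3)),(W,(345.5,215.3)),("scene",(211,251.5))]); e2=tri([("top",(478.8,213.3)),("scene",(211,251.5))]);e3=tri([("top",(478.8,213.3)),(W,(345.5,215.3))])
print(c,e,e2,e3)
P=np.array([.616,-.226,.088])
for q in(e,e2,e3): 
    for th in(.92,): print("topcentre",q-.019*dialdir(th),"D",q-.019*dialdir(th)-.013*ZD, [(q-.019*dialdir(th)-P)@v for v in (XU,YU,ZU)])
```

```text
[ 0.45163824 -0.25435319  0.09684399] [ 0.46545024 -0.26892497  0.08903849] [ 0.46541853 -0.26920662  0.08904902] [ 0.46288276 -0.26621074  0.10465413]
topcentre [ 0.45335579 -0.25584309  0.08243629] D [ 0.46068021 -0.25444588  0.07178731] [np.float64(-0.16535536880588333), np.float64(0.001161996980115342), np.float64(-0.005563709412254897)]
topcentre [ 0.45332408 -0.25612475  0.08244682] D [ 0.4606485  -0.25472754  0.07179784] [np.float64(-0.16543929274893626), np.float64(0.0008912726988614177), np.float64(-0.005553178730116334)]
topcentre [ 0.45078832 -0.25312887  0.09805193] D [ 0.45811274 -0.25173166  0.08740296] [np.float64(-0.16736877283876742), np.float64(0.004309240167231139), np.float64(0.010051932359960256)]
```

```bash
cat >> h.py <<'E'
D=np.array([.4607,-.2545,.072])
def RD(th): x=dialdir(th); z=-ZD; return np.stack([x,np.cross(z,x),z],1)
E
python3 - <<'E'
from h import *
rel(D+.09*ZD,RD(np.radians(53)))
E
```

```text
shift cm [-4.48  1.59  7.25] turn deg [ 7.9  6.5 57.2]
```

```bash
python3 -m crank '[[-2,0.5,1,1.4,1.1,10,0.5],[-3,1,2,2.8,2.3,20,0.5],[-4,1.3,4,4.2,3.4,30,0.5],[-4.5,1.6,6,5.5,4.5,40,0.5],[-4.5,1.6,7.2,7,5.6,50,0.5]]'
python3 - <<'E'
from h import *
rel(D+.06*ZD,RD(np.radians(53)))
E
```

```text
time: 13.32
tool_pos: [0.411, -0.2629, 0.1458]
tool_rot: [-2.693, -0.394, -0.703]
contact_force: [-0.1, 1.1, 0.2]
opening: 0.046
shift cm [0.05 0.11 2.94] turn deg [0.9 1.  7.1]
```

```bash
python3 -m crank '[[0.1,0.1,1.5,1,1,7,0.5],[0.1,0.1,2.5,1,1,7,0.5],[0.1,0.1,2.5,1,1,7,0.5]]'
python3 - <<'E'
from h import *
from cell import read_camera,robot
import cv2
d=read_camera("wrist"); pickle.dump(d,open("w11.pkl","wb")); f=d["frame"][:,:,::-1]; cv2.imwrite("pics/w11.png",f)
rel(D+.01*ZD,RD(np.radians(53))); print(robot.observe()["qpos"].round(2))
W=wcam(d); x=dialdir(np.radians(53)); y=np.cross(-ZD,x)
print(proj("",[D+.013*ZD+a*x+b*y for a,b in((.019,0),(-.019,0),(.019,.006),(.019,-.006),(-.019,.006),(-.019,-.006))],W).round(1).tolist())
E
```

```text
time: 13.7
tool_pos: [0.4244, -0.2623, 0.1255]
tool_rot: [-2.633, -0.357, -0.822]
contact_force: [0.1, -0.1, 0.0]
opening: 0.0459
shift cm [-0.14 -0.05  5.56] turn deg [-0.1 -0.1  0.4]
[-1.05  0.37  2.1   0.98  0.72  0.47]
[[318.2, 201.2], [317.7, 257.8], [327.9, 201.2], [308.4, 201.1], [327.0, 257.9], [308.5, 257.8]]
```

View pics/w11.png

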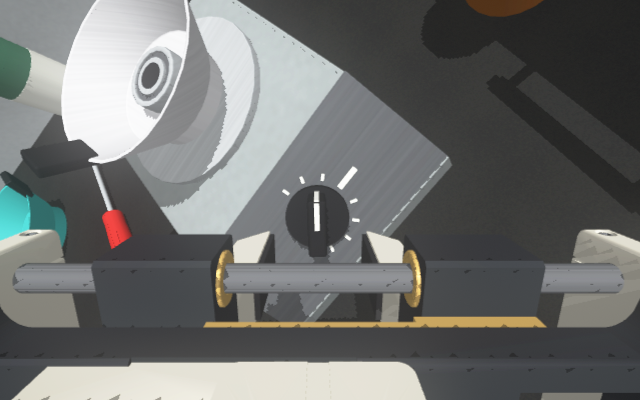

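Bar (317, 192–257) is centred between the jaws and aligned. Descending.

```bash
python3 -m crank '[[-0.1,0,2,0,0,0,0.5],[-0.1,0,4,0,0,0,0.5],[-0.1,0,5,0,0,0,0.5],[-0.1,0,5.4,0,0,0,0.5],[-0.1,0,5.4,0,0,0,0.4]]' 20
python3 -m crank '[[0,0,0,0,0,0,0.1],[0,0,0,0,0,0,0.1],[0,0,0,0,0,0,0],[0,0,0,0,0,0,0],[0,0,0,0,0,0,0]]' 25
```

```text
time: 14.38
tool_pos: [0.4535, -0.2576, 0.0816]
tool_rot: [-2.632, -0.357, -0.827]
contact_force: [-0.4, 0.1, 0.6]
opening: 0.0401
time: 15.0
tool_pos: [0.4545, -0.2565, 0.0826]
tool_rot: [-2.628, -0.358, -0.827]
contact_force: [4.6, 5.3, 6.7]
opening: 0.0119
```

```bash
python3 -m crank '[[0,0,0,0,0,7.5,0],[0,0,0,0,0,15,0],[0,0,0,0,0,22,0],[0,0,0,0,0,29,0],[0,0,0,0,0,35,0]]'
python3 -m crank '[[0,0,0,0,0,2,0],[0,0,0,0,0,2,0]]'
python3 - <<'E'
from h import *
from cell import read_camera,robot
import cv2
d=read_camera("wrist"); f=d["frame"][:,:,::-1]; s=read_camera("scene")["frame"][:,:,::-1]
cv2.imwrite("pics/w12.png",np.hstack([cv2.resize(f,(400,250)),cv2.resize(s[180:305,150:350],(400,250))]))
st=robot.observe();R=Ro.from_euler("xyz",st["tool_rot"]).as_matrix(); print("angle",np.degrees(np.arctan2(R[:,0]@RIGHT,R[:,0]@UP)), R[:,2]@-ZD, st["contact_force"],st["torque"])
E
```

```text
time: 15.62
tool_pos: [0.454, -0.2568, 0.0822]
tool_rot: [-2.527, -0.021, -1.354]
contact_force: [1.5, 3.7, 5.1]
opening: 0.012
time: 15.88
tool_pos: [0.454, -0.2568, 0.0822]
tool_rot: [-2.526, -0.003, -1.38]
contact_force: [1.5, 4.3, 5.5]
opening: 0.0117
angle 89.78100199203513 0.9999896985227953 [1.01582749 3.31372367 6.06381357] [ 0.71726511 -0.32084042  0.20587155]
```

View pics/w12.png

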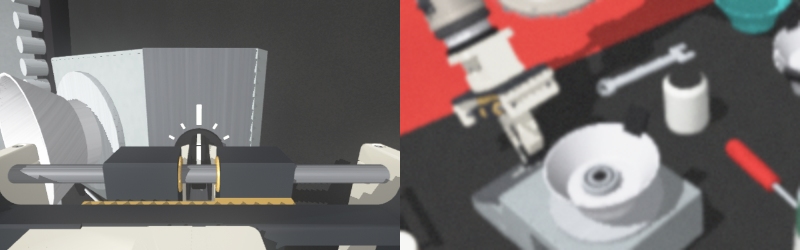

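```bash
python3 -m crank '[[0,0,0,0,0,0,0.15],[0,0,0,0,0,0,0.3],[0,0,0,0,0,0,0.4],[0,0,0,0,0,0,0.45]]'
python3 -m crank '[[0,0,-2,0,0,0,0.45],[0,0,-5,0,0,0,0.45],[0,0,-9,0,0,0,0.45],[0,0,-11,0,0,0,0.45],[0,0,-11,0,0,0,0.45]]'
python3 - <<'E'
from h import *
from cell import read_camera,robot
import cv2
d=read_camera("wrist"); f=d["frame"][:,:,::-1]; s=read_camera("scene")["frame"][:,:,::-1]; t=read_camera("top")["frame"][:,:,::-1]
cv2.imwrite("pics/w13.png",f); cv2.imwrite("pics/t13.png",t); cv2.imwrite("pics/s13.png",s)
cv2.imwrite("pics/w13c.png",np.hstack([cv2.resize(f[80:260,220:420],None,fx=2,fy=2,interpolation=cv2.INTER_CUBIC),cv2.resize(s[180:300,180:310],(390,360))]))
E
```

```text
time: 16.48
tool_pos: [0.4533, -0.2577, 0.0812]
tool_rot: [-2.529, -0.004, -1.381]
contact_force: [-0.2, 0.4, -0.1]
opening: 0.0386
time: 17.1
tool_pos: [0.3911, -0.2702, 0.1723]
tool_rot: [-2.528, -0.007, -1.382]
contact_force: [-0.0, -0.1, -0.4]
opening: 0.0416
```

View pics/w13c.png

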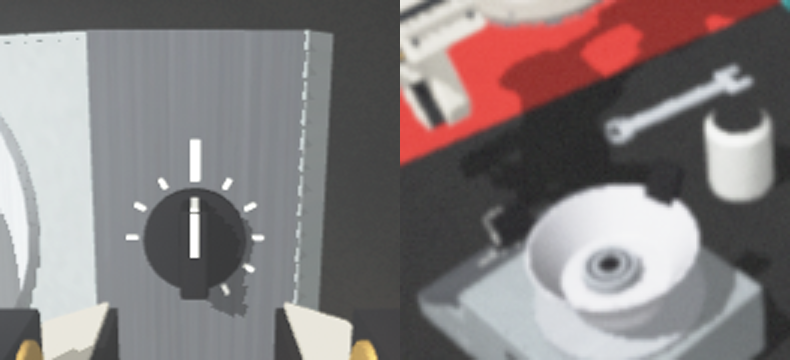

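View pics/t13.png

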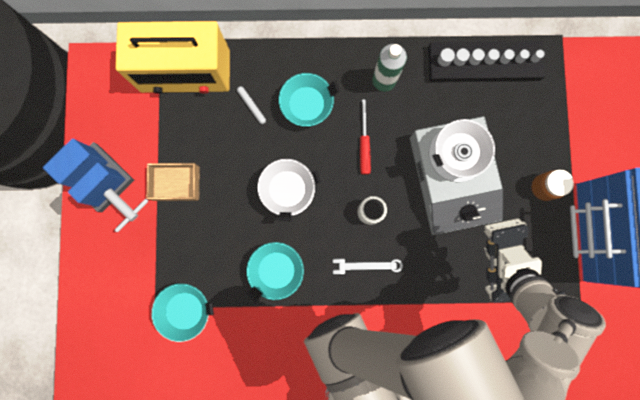

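View pics/s13.png

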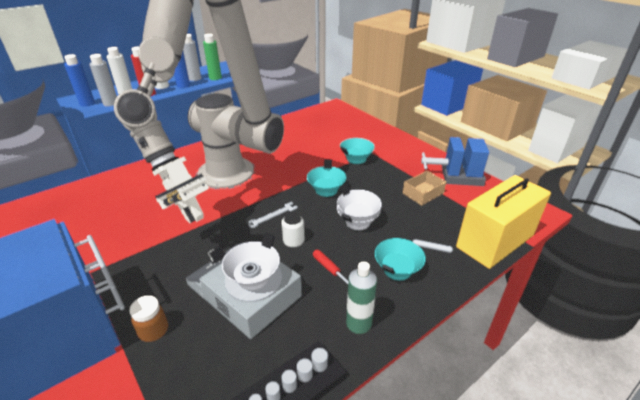

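Run:
```python
import cv2
t=cv2.imread("pics/t13.png"); s=cv2.imread("pics/s13.png"); import numpy as np
c=lambda im,x,y:cv2.resize(im[y:y+90,x:x+90],None,fx=4.4,fy=4.4,interpolation=cv2.INTER_CUBIC)
cv2.imwrite("pics/e.png",np.hstack([c(t,420,105),c(s,205,225)]))
```

```text
(no output)
```

View pics/e.png

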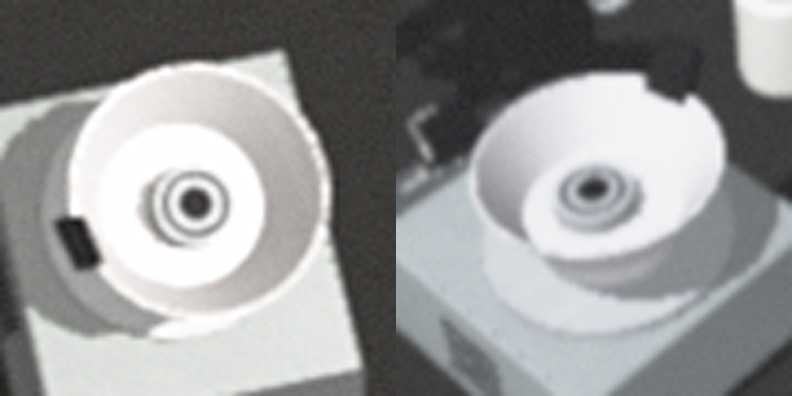

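Run:
```python
from h import *
k=4.4
print("rim",back("top",(420+199/k,105+191/k),.146)," floor",back("top",(420+184/k,105+204/k),.110),"bearing",back("top",(420+195/k,105+205/k),.124),"rim scene",back("scene",(205+(598-396)/k,225+165/k),.146))
print("mid rim",back("top",(286,187),.080), "low/plate ref .614 -.2276 top; .6200 -.223 scene")
from cell import robot; print(robot.observe()["contact_force"]); robot.hand_in()
```

```text
rim [ 0.61455347 -0.22832595  0.146     ]  floor [ 0.61476472 -0.23054986  0.11      ] bearing [ 0.6113227  -0.23242854  0.124     ] rim scene [ 0.62200014 -0.22560552  0.146     ]
mid rim [0.53705318 0.20074286 0.08      ] low/plate ref .614 -.2276 top; .6200 -.223 scene
[0.08903452 1.51753282 0.61877885]
the job is handed in; nothing more can be done
```

I lifted the top dish by its ear, set it down on the warming plate with the bearing still in it, and turned the dial to the long mark. The job was handed in just after 17 s.

**Grasp and placing:** The ear that rises above the rim points at roughly a right angle to the robot, not "roughly facing" it as described. I went by the close-up wrist picture, and the grasp and lift confirmed it.

**Final checks:**
- **Dish position:** The dish centre is within about 1–3 mm of the plate's centre in both the top and scene views. Those two views differ by about 6 mm in absolute position, but they agree on the offset between dish and plate.
- **Dish and bearing:** The dish looks upright, though I did not measure its tilt. The bearing lies near the middle of its floor.
- **Dial:** The pointer lines up with the long mark in the wrist picture. Before release, the gripper angle was 89.8°.
- **Other dishes and bystanders:** The other two dishes look still nested; the middle one is within a few mm of the pile's start, and I did not measure the bottom one. The filter and screwdriver look unmoved in the pictures.
- **Contact:** The gripper was open and backed off about 11 cm from the dial, and the last force reading was about 1.6 N.

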